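# Back the ring-dividing wheel off one notch

### The arm

A 6-joint arm with a two-finger parallel gripper is mounted at the origin on the work surface. World frame = base frame: x ahead of the robot, y to its left, z up, the work surface at z = 0. Lengths are in mm, angles in rad, forces in N, time in s.
With the tool pointing down it reaches from about 400 to 925 mm from the base axis. Payload 12.5 kg.
Tool frame: the origin (TCP) lies between the finger pads; the fingertips stand 19 mm ahead of it and the grasp point (between the pads) is the TCP (env.tips_ahead is the distance from the TCP to the fingertips, in mm); z points along the fingers, y is the line along which they close (so a half turn about z gives the same grasp; the last joint's range is limited). The gripper opens to 95 mm and grips with 3 to 60 N. Pads are 20 mm wide; open, the fingers measure 119 mm over their backs; the gripper's body (75 mm by 180 mm) begins 59 mm behind the grasp point.
Start: joints at [-1.322, 0.491, 1.559, -0, 1.092, -0.106], TCP at [217.15, -586.081, 233.661] pointing down, gripper open.
Joint ranges: [-3.1, 3.1], [-0.84, 2.19], [0.05, 2.79], [-1.13, 4.28], [0.06, 2.93], [-2.69, 2.69]. Speed limits (rad/s): [2.22, 2.22, 2.79, 3.14, 3.14, 3.14].

### API

Orientations are given as [roll, pitch, yaw] about the fixed x, y, z axes, in that order (R = Rz(yaw) Ry(pitch) Rx(roll)).
In Python, from cell import env gives the robot as it stands.
- The arm moves only by the shell command python3 -m crank 'ROWS'. ROWS is JSON, a list of rows, each a list of 5 numbers: the shift along the tool's x, y, z in mm, then the turn about the tool's z in degrees, then the finger opening in mm, from 0 to 95.1. In form: [[dx, dy, dz, yaw, grip], ...]. A call has 1 to 10 rows; each row is the pose to reach, as a shift and turn from the pose commanded when the call began, along the tool's axes at that moment; what a row does not reach only later rows make up. A row lasts 1/12 s, in which the tool goes at most 41.7 mm and 7.16 degrees, less where a joint would pass 70% of its speed; a pose out of reach is approached as far as the arm can. A call with a gripper value outside its range is refused whole. The fingers move at their own pace and stop on an object; the grip force is fixed at half the most. Time passes only in rows, so rows that repeat a pose let the fingers close. It gives the time, the measured TCP pose, the force, the opening and the grip force at its end, in the units of the state.
- env.state(): the state, without advancing time (a new reading comes with each control period).
- env.read_camera(name): name is "scene" or "top"; returns a dict with "img" (480x640x3 uint8, blue, green, red), "K" (3x3 intrinsics, pixels), "k1" (the pictures are not rectified: a ray, as slopes to the right and down, at radius r is drawn at 1 + k1 r^2 times it, then the intrinsics apply), "pose" (4x4, takes a point from camera to world coordinates). Camera axes: x right, y down, z forward; pixel columns grow to the right and rows downward; lengths in mm; the calibration is good to about 2 mm. A picture is of the moment at which its call begins. There is no depth.
- env.job_done(): hands the job in; it is judged then, once.
The state is a dict: "t": time; "joints": joint angles; "qvel": joint speeds; "tau": joint torques, N m; "eef_pos": TCP position; "tcp_rot": TCP orientation; "ft_force": force on the tool from outside, world axes, zero at the start; "moment": the same for the moment, N m; "opening": opening from 0.0 (shut) to 1.0 (fully open); "grip_force": force on a finger pad.
Only numpy, scipy, OpenCV 4.12 (cv2) and the standard library are available. Lean on these libraries where they do the work, as an engineer would, in place of code of your own. Each camera call takes 0.05 s, during which the arm holds its last target. There are 200 camera calls.

### The job

The ring-dividing wheel on the bench was indexed one notch too far: with a fingertip, lift its pawl well clear of the teeth, push the wheel backward (clockwise seen from above) by one notch, then push the pawl fully down again, home in the new notch. Nothing needs gripping: only touch and push, do not turn the wheel forward from where it starts, and leave the other things on the bench where they stand.

Things in the scene. Friction and masses are not known exactly. Their poses are not given: they have to be found in the camera images.
- stand: Grey base plate of the dividing stand, fixed to the bench, 190 mm (its x) by 270 mm (its y, -100 to +170 mm), 14 mm thick. Origin on the bench surface exactly under the wheel's axis; z up; +y points from the wheel's axis to the pawl's bracket. All 'stand' coordinates below are in this frame.
- wheel (a joint): Turn of the wheel, rad: 0 at the start, negative = backward = clockwise from above; one notch = 0.524. Slight friction (about 1 N at the peg), stays where left. With the pawl down a steep tooth face blocks it after 0.05 backward. The pawl goes home if the wheel is within about 0.1 short to 0.05 past the notch; shorter, it stays up on a tooth's slope; further past, it lands on top of the next tooth.
- pawl (a joint): Swing of the pawl about its hinge, rad: 0 = fully down, home in a notch (as at the start); about 0.2 = nose clear of the teeth; 0.8 = fully up, against its stop. The hinge is stiff: the pawl stays at whatever angle it is left, it does not drop by itself. Lower it by pushing the horn back until it stops.
- peg_top (a point): Centre of the top of the wheel's one upright peg: dark steel, 12 mm diameter, 45 mm from the wheel's axis, 50 mm tall, top at z = 86 mm. At the start it stands 15 degrees from the stand's +x axis towards +y; one notch backward takes it to 15 degrees on the other side.
- jar_mid (a point): Bystander: small green glass jar with a metal lid, 44 mm diameter, 50 mm tall, loose; point half-way up.
- burnisher_mid (a point): Bystander: wooden pear-shaped burnisher handle standing on its head, 42 mm widest diameter, 78 mm tall, loose; point 20 mm above its foot.
- clamp_mid (a point): Bystander: wooden ring clamp with a brass band, 80 by 24 by 20 mm, lying loose; point at its centre.
- pliers_mid (a point): Bystander: small pliers with green handles, 130 mm long, 12 mm thick, lying loose; point near the joint.
- wheel_mid (a point): Centre of the flat brass wheel's top face, z = 36 mm, on its vertical axis. Wheel diameter 176 mm. 12 saw-teeth, 30 degrees each, stand up 12 mm (to z = 48 mm) on a ring between radius 65 and 86 mm. In the middle a wooden hub, radius 16 mm, with a small ring on it, up to z = 56 mm.
- hinge (a point): Middle of the pawl's hinge pin, which runs along the stand's x at y = 128 mm, z = 53 mm, between two cheeks (36 mm wide over all, y 111 to 145 mm, up to z = 62 mm). Behind them the pawl's stop block, y 135 to 143 mm, up to z = 73 mm.
- horn_top (a point): Centre of the top of the pawl's upright finger horn, a dark steel bar 18 mm wide (stand x) and 6 mm thick (y) standing 58 mm up from the pawl's arm close to the hinge. Pawl down: stand x 0, y 115, z 111 mm; pawl fully up: y 160, z 103 mm. Pushed towards stand +y (away from the wheel) it lifts the nose, pushed back towards -y it lowers it. About 2 N to lift, 1 N to lower.
- nose (a point): Lower tip of the pawl's nose, 8 mm wide, at the arm's free end. Pawl down: stand x 0, y 67 mm, z 39 mm, in the teeth; fully up about z = 87 mm. The arm, 16 mm wide and 6 mm thick, runs from the hinge over the tooth ring; pawl down it lies level at z 50 to 56 mm, y 65 to 134 mm.

How it is judged (in metres and radians):
On the way, in this order (a step that is already met when the one before it is completed fails the run):
1. the pawl is lifted clear of the teeth, the wheel not yet turned (value of joint pawl above 0.22 rad and value of joint wheel above -0.12 rad), for 0.2 s.
2. with the pawl up, the wheel is pushed backward (value of joint pawl above 0.18 rad and value of joint wheel below -0.2 rad), for 0.1 s.
At the end, for the whole second after the job is handed in: The pawl is down in the teeth again (joint below 0.05 rad), the wheel stands one notch back from its start (-0.524 rad, within 0.1 rad), and both are at rest (value of joint pawl below 0.05 rad and value of joint wheel between -0.624 and -0.424 rad and velocity of joint wheel between -0.05 and 0.05 rad/s and velocity of joint pawl between -0.05 and 0.05 rad/s); the robot touches nothing.
It fails at once if the wheel is turned forward by more than a third of a notch (value of joint wheel above 0.17 rad).
It fails at once if the wheel is turned back much further than one notch (value of joint wheel below -0.85 rad).
It fails at once if a bystander is lifted or pushed away (distance of any of jar_mid, burnisher_mid, clamp_mid, pliers_mid from where it was at the start of the episode above 0.02 m).
It also fails if it takes over 45 s, if anything falls off the work surface, if the arm or the gripper's body presses on something with over 40 N, if the wrist force passes 120 N, or if a joint passes its speed limit or range.

## Working session

There is one attempt and no reset: what is moved stays moved. The work goes in short steps, Python scripts to look and compute and a shell command to move; the robot and the scene stay as the last step left them, time stands still between calls to the robot, and variables do not carry over. Pictures are saved under pics/ and viewed, at most 10 in all, crops included, and the job is handed in when it is done.

```bash
mkdir -p pics; ls
python3 - <<'E'
from cell import env
import cv2
for n in("scene","top"):
    c=env.read_camera(n); cv2.imwrite(f"pics/{n}0.png",c["img"]); print(n,c["K"].tolist(),c["k1"],c["pose"].round(3).tolist())
s=env.state(); print(s)
E
```

```text
pics
scene [[558.5984859458224, 0.0, 321.1993824951779], [0.0, 558.5984859458224, 248.91815415181932], [0.0, 0.0, 1.0]] -0.012830578174407253 [[0.825, 0.362, -0.434, 924.266], [0.565, -0.52, 0.64, -620.772], [0.006, -0.774, -0.633, 629.092], [0.0, 0.0, 0.0, 1.0]]
top [[443.64849508992535, 0.0, 322.1839726054866], [0.0, 443.64849508992535, 244.92219577568275], [0.0, 0.0, 1.0]] -0.03700518978062925 [[-0.029, -0.981, 0.192, 424.033], [-0.999, 0.032, 0.01, -91.949], [-0.016, -0.192, -0.981, 735.383], [0.0, 0.0, 0.0, 1.0]]
{'t': 0.1, 'joints': array([-1.32161301e+00,  4.91499354e-01,  1.55941242e+00, -2.54026387e-05,
        1.09171237e+00, -1.05628103e-01]), 'qvel': array([-8.19029674e-04, -1.58259640e-03, -2.41086445e-03,  5.48449472e-04,
       -1.70908946e-05,  2.22056042e-04]), 'tau': array([ 2.62483030e-03, -6.13623118e+01, -2.58605665e+01,  6.93781930e-02,
        4.70267900e-02, -6.10361553e-05]), 'eef_pos': array([ 217.08056545, -585.8644551 ,  233.11189874]), 'tcp_rot': array([-3.14056454e+00, -8.63464722e-05,  3.54823099e-01]), 'ft_force': array([ 0.32644801, -0.74834697, -0.40862736]), 'moment': array([ 0.02363583, -0.0635625 ,  0.01499059]), 'grip_force': 0.0, 'opening': 1.0018591170036548}
```

View pics/scene0.png

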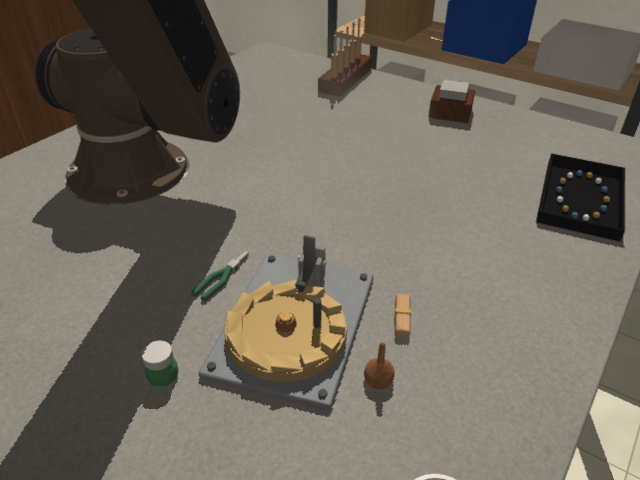

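View pics/top0.png

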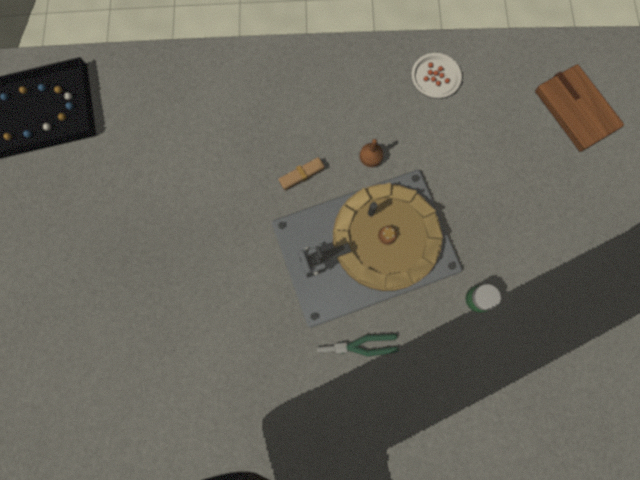

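The two views show the stand clearly. In the scene view the horn top is near (309,238) and the peg top near (318,302). In the top view the hub is near (388,234), the plate corners near (275,221), (421,170), (463,268) and (310,325), and the bracket lies to the left of the hub.

```bash
cat > h.py <<'E'
import numpy as np, cv2
from cell import env
def ray(c,u,v):
    K=c["K"]; d=np.array([(u-K[0,2])/K[0,0],(v-K[1,2])/K[1,1]]); s=d.copy()
    for _ in range(10): s=d/(1+c["k1"]*(s@s))
    P=c["pose"]; return P[:3,3],P[:3,:3]@np.r_[s,1]
def plane(c,u,v,z):
    o,d=ray(c,u,v); return o+d*(z-o[2])/d[2]
def proj(c,p):
    P=c["pose"]; q=P[:3,:3].T@(np.asarray(p,float)-P[:3,3]); s=q[:2]/q[2]; s=s*(1+c["k1"]*(s@s))
    return s*c["K"][[0,1],[0,1]]+c["K"][:2,2]
E
python3 - <<'E'
from h import *
S=env.read_camera("scene");T=env.read_camera("top")
# brass wheel outline in both, plate corners
cor=[(275,221),(421,170),(463,268),(310,325)]
C=np.array([plane(T,*p,14) for p in cor])[:,:2]
print("top corners",C.round(1).tolist(),[np.linalg.norm(C[i]-C[i-1]).round(1) for i in range(4)])
sc=[(203,376),(325,404),(373,271),(270,257)]
D=np.array([plane(S,*p,14) for p in sc])[:,:2]
print("scene corners",D.round(1).tolist(),[np.linalg.norm(D[i]-D[i-1]).round(1) for i in range(4)])
for c,n,hub in((T,"top",(388,234)),(S,"scene",(286,318))):
    hsv=cv2.cvtColor(c["img"],cv2.COLOR_BGR2HSV); m=cv2.inRange(hsv,(15,70,60),(32,255,255))
    k,l,st,ce=cv2.connectedComponentsWithStats(m); i=max(range(1,k),key=lambda j:st[j,4]*(abs(ce[j]-hub).max()<40))
    pts=np.argwhere(l==i)[:,::-1]; hull=cv2.convexHull(pts.astype(np.int32))[:,0]
    W=np.array([plane(c,*p,42)[:2] for p in hull],np.float32)
    print(n,"wheel circle",cv2.minEnclosingCircle(W),"ellipse",cv2.fitEllipse(W),"hub",plane(c,*hub,55).round(1))
print("horn scene z111",plane(S,309,238,111).round(1),"peg scene z86",plane(S,318,300,86).round(1))
im=np.hstack([cv2.resize(T["img"][160:335,270:470],(400,350),interpolation=cv2.INTER_CUBIC),cv2.resize(S["img"][225:400,200:400],(400,350),interpolation=cv2.INTER_CUBIC)])
cv2.imwrite("pics/crop1.png",im)
E
```

```text
top corners [[608.6, -6.5], [690.3, -257.4], [519.2, -313.9], [435.0, -61.1]] [np.float64(182.0), np.float64(263.9), np.float64(180.2), np.float64(266.4)]
scene corners [[524.6, -315.6], [686.2, -258.3], [605.6, 2.7], [442.9, -66.6]] [np.float64(262.1), np.float64(171.4), np.float64(273.2), np.float64(176.9)]
top wheel circle ((572.8446044921875, -188.91355895996094), 89.30577850341797) ellipse ((571.998291015625, -188.8820343017578), (173.21249389648438, 177.1335906982422), 45.69969940185547) hub [ 571.2 -188.6   55. ]
scene wheel circle ((575.1730346679688, -199.2713165283203), 97.8616943359375) ellipse ((576.7515258789062, -197.5655059814453), (175.02764892578125, 196.85830688476562), 40.54048538208008) hub [ 576.6 -195.3   55. ]
horn scene z111 [539.2 -85.9 111. ] peg scene z86 [ 611.  -165.9   86. ]
```

View pics/crop1.png

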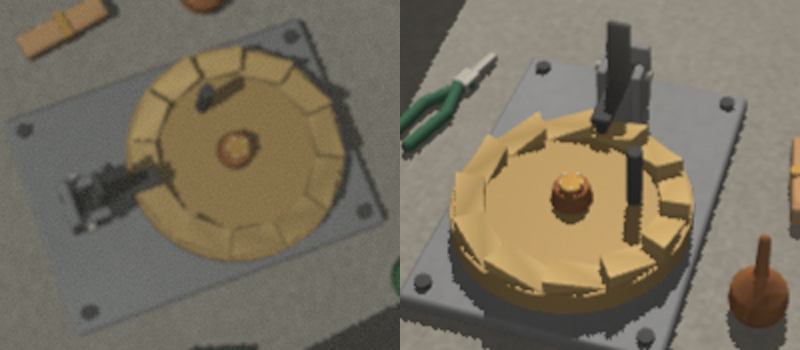

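Both views agree with the given sizes: the wheel fits 173–177 mm and the peg lands within 2 mm of its expected place. That puts the stand origin at about (572, -189) with a yaw of about 18°. Next I close the fingers and travel high towards the spot in front of the horn.

```bash
python3 -m crank '[[474,-334,0,2.3,0],[474,-334,0,2.3,0],[474,-334,0,2.3,0],[474,-334,0,2.3,0],[474,-334,0,2.3,0],[474,-334,0,2.3,0],[474,-334,0,2.3,0],[474,-334,0,2.3,0],[474,-334,0,2.3,0],[474,-334,0,2.3,0]]'
cat >> h.py <<'E'
O=np.array([572,-189.]); A=np.radians(18); EX=np.array([np.cos(A),np.sin(A)]); EY=np.array([-np.sin(A),np.cos(A)])
def st(p): d=np.asarray(p)[:2]-O; return np.array([d@EX,d@EY])
def wd(x,y,z): return np.r_[O+x*EX+y*EY,z]
def go(x,y,tipz):
    """shift in tool axes from the measured pose to stand x,y, tip height; plus turn to stand yaw"""
    s=env.state(); yaw=s["tcp_rot"][2]; d=wd(x,y,tipz+env.tips_ahead)-s["eef_pos"]
    c,n=np.cos(yaw),np.sin(yaw)
    print("t",s["t"],"stand",st(s["eef_pos"]).round(1),"tip z",round(s["eef_pos"][2]-env.tips_ahead,1),"F",s["ft_force"].round(1),"shift",[round(float(v),1) for v in (c*d[0]+n*d[1],n*d[0]-c*d[1],-d[2],np.degrees(yaw-A))])
E
python3 -c "
from h import *
go(0,85,88)"
```

```text
t: 1.03
eef_pos: [453.9, -240.8, 233.8]
tcp_rot: [3.141, -0.0, 0.314]
ft_force: [0.6, 0.0, -0.3]
opening: 0.358
grip_force: 0.0
t 1.0333 stand [-128.3  -12.8] tip z 214.8 F [ 0.6  0.  -0.3] shift [128.4, -97.7, 126.8, 0.0]
```

```bash
python3 -m crank '[[32,-24,0,0,0],[64,-48,0,0,0],[96,-73,0,0,0],[125,-97,20,0,0],[125,-97,60,0,0],[125,-97,90,0,0],[125,-97,90,0,0],[125,-97,90,0,0]]'
python3 - <<'E'
from h import *
go(0,85,88)
S=env.read_camera("scene");T=env.read_camera("top")
for n,c in(("S",S),("T",T)):
    for nm,p in(("horn",wd(0,115,111)),("peg",wd(43.5,11.6,86)),("tip",np.r_[env.state()["eef_pos"][:2],env.state()["eef_pos"][2]-19])): print(n,nm,proj(c,p).round(1))
im=np.hstack([cv2.resize(T["img"][160:335,270:470],(400,350)),cv2.resize(S["img"][200:375,220:420],(400,350))])
cv2.imwrite("pics/crop2.png",im)
E
```

```text
t: 1.7
eef_pos: [541.7, -111.7, 143.1]
tcp_rot: [-3.14, 0.002, 0.315]
ft_force: [-0.1, 0.0, 0.8]
opening: 0.005
grip_force: 0.0
t 1.7 stand [-4.9 82.9] tip z 124.1 F [-0.1  0.   0.8] shift [4.9, -2.1, 36.1, 0.0]
S horn [309.9 235.3]
S peg [317.8 299.1]
S tip [300.3 239.8]
T horn [318.3 251.7]
T peg [373.3 205.3]
T tip [341.3 244.7]
```

View pics/crop2.png

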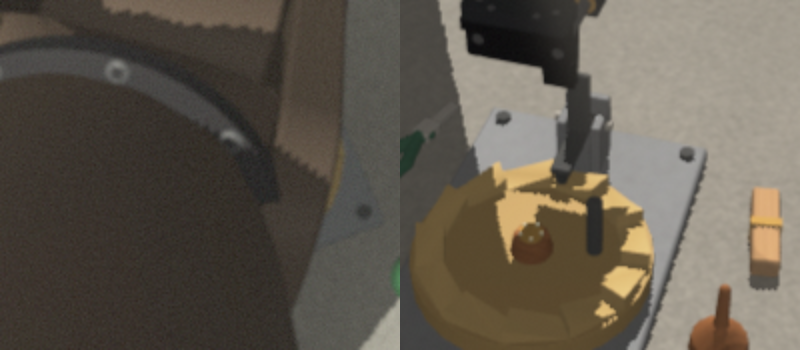

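The scene view shows the closed fingertip at about (300,241), just in front of and slightly left of the horn, whose top is at about (309,236). That matches the prediction. I lower the tip and push the horn.

```bash
python3 -m crank '[[4,0,20,0,0],[4,0,39,0,0],[4,0,39,0,0],[4,-8,39,0,0],[4,-16,39,0,0],[4,-16,39,0,0]]'; python3 -m crank '[[0,-5,0,0,0],[0,-10,0,0,0],[0,-15,0,0,0],[0,-19,0,0,0],[0,-19,0,0,0],[0,-19,0,0,0]]'
python3 - <<'E'
from h import *
go(0,118,85)
S=env.read_camera("scene")
cv2.imwrite("pics/crop3.png",cv2.resize(S["img"][190:340,220:420],(800,600)))
E
```

```text
t: 2.3
eef_pos: [540.7, -94.2, 106.3]
tcp_rot: [3.141, -0.001, 0.315]
ft_force: [1.2, 0.1, -0.1]
opening: 0.008
grip_force: 0.0
t: 2.8
eef_pos: [535.3, -77.0, 105.1]
tcp_rot: [3.141, -0.001, 0.315]
ft_force: [1.0, -1.5, 2.3]
opening: 0.006
grip_force: 1.4
t 2.8 stand [ -0.3 117.9] tip z 86.1 F [ 1.  -1.5  2.3] shift [0.3, -0.1, 1.1, 0.0]
```

View pics/crop3.png

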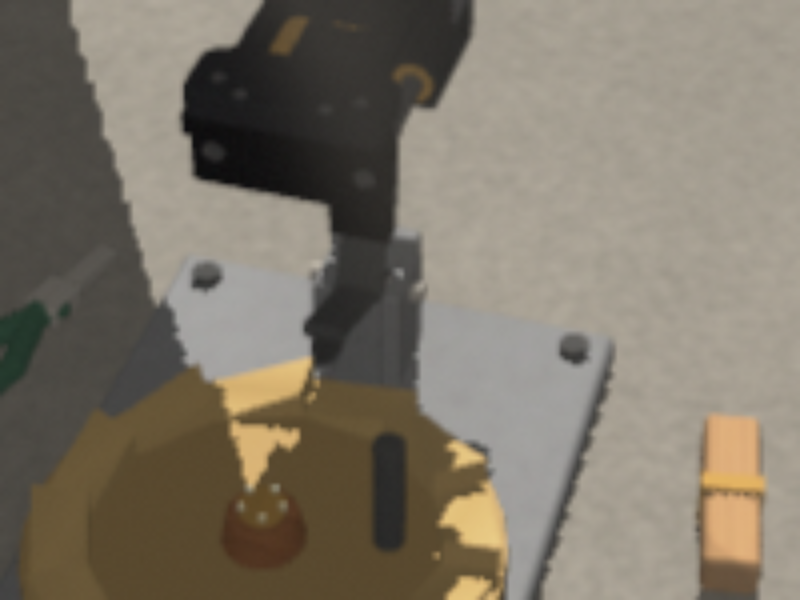

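The horn is pushed back and the nose has lifted. Its lower tip has gone from about (301,289) to about (301,280) in image pixels. I check what angle that means.

Run:
```python
from h import *
S=env.read_camera("scene")
for a in(0,.2,.3,.4,.5,.6,.7,.8):
    c,s=np.cos(a),np.sin(a); print(a,proj(S,wd(0,128-61*c-14*s,53+61*s-14*c)).round(1))
```

```text
0 [300.9 290.9]
0.2 [300.4 285.7]
0.3 [300.4 282.6]
0.4 [300.5 279.2]
0.5 [300.7 275.6]
0.6 [301.  271.7]
0.7 [301.5 267.8]
0.8 [302.1 263.7]
```

```bash
python3 -m crank '[[0,-2,0,0,0],[0,-4,0,0,0],[0,-5,0,0,0],[0,-5,0,0,0],[0,10,0,0,0],[0,14,-20,0,0],[10,30,-22,0,0],[30,55,-22,0,0],[44,76,-22,0,0],[44,76,-22,0,0]]'; python3 -c "
from h import *
go(43.5,42,62)"
```

```text
t: 3.73
eef_pos: [603.0, -139.0, 126.2]
tcp_rot: [3.141, -0.001, 0.313]
ft_force: [-0.9, 0.2, -1.6]
opening: 0.003
grip_force: 0.0
t 3.7333 stand [45.  37.9] tip z 107.2 F [-0.9  0.2 -1.6] shift [-1.5, -4.1, 45.2, -0.1]
```

```bash
python3 -m crank '[[-1,-5,20,0,0],[-1,-5,45,0,0],[-1,-5,45,0,0],[-1,4,45,0,0],[-1,10,45,0,0],[-1,16,45,0,0],[-1,22,45,0,0],[-1,22,45,0,0],[-1,22,45,0,0]]'
python3 - <<'E'
from h import *
go(43.5,8.5,62)
S=env.read_camera("scene")
for a in(0,-.2,-.3,-.4,-.48,-.524,-.6):
    b=np.radians(15)+a; print(a,proj(S,wd(45*np.cos(b),45*np.sin(b),86)).round(1),proj(S,wd(45*np.cos(b),45*np.sin(b),36)).round(1))
cv2.imwrite("pics/crop4.png",cv2.resize(S["img"][230:380,220:420],(800,600)))
E
```

```text
t: 4.48
eef_pos: [606.5, -157.8, 82.4]
tcp_rot: [3.141, -0.001, 0.314]
ft_force: [-0.5, 0.2, 0.3]
opening: 0.003
grip_force: 0.0
t 4.4833 stand [42.4 19. ] tip z 63.4 F [-0.5  0.2  0.3] shift [1.1, 10.5, 1.4, -0.0]
0 [317.8 299. ] [317.7 323.9]
-0.2 [317.  303.6] [316.9 328.5]
-0.3 [316.1 305.8] [316.1 330.8]
-0.4 [314.8 308. ] [314.9 333. ]
-0.48 [313.6 309.7] [313.7 334.7]
-0.524 [312.9 310.6] [313.  335.6]
-0.6 [311.4 312.1] [311.6 337.1]
```

View pics/crop4.png

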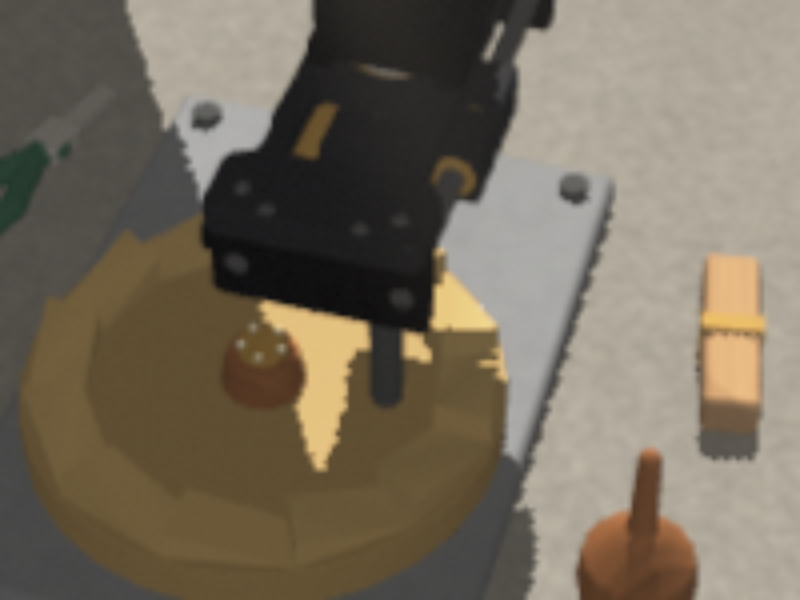

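The peg has moved. Its base front was at image (317,327.5) and is now at (317,331), roughly -0.2 rad. The rest of the push comes next, stopping slightly short, then I back off and look.

```bash
python3 -m crank '[[0,3,1,0,0],[0,6,1,0,0],[0,9,1,0,0],[0,9,1,0,0],[0,9,1,0,0],[0,9,1,0,0]]'; python3 -c "
from h import *
go(43.5,8.5,62)";  python3 -m crank '[[0,-12,0,0,0],[0,-25,0,0,0],[0,-25,-30,0,0],[0,-40,-60,0,0],[0,-80,-75,0,0],[0,-120,-75,0,0],[0,-120,-75,0,0]]'
python3 - <<'E'
from h import *
go(0,175,100)
S=env.read_camera("scene")
cv2.imwrite("pics/crop5.png",cv2.resize(S["img"][230:380,220:420],(800,600)))
E
```

```text
t: 5.03
eef_pos: [608.9, -165.8, 80.5]
tcp_rot: [3.142, 0.0, 0.315]
ft_force: [-0.8, -0.1, 0.1]
opening: 0.002
grip_force: 0.0
t 5.0333 stand [42.2 10.6] tip z 61.5 F [-0.8 -0.1  0.1] shift [1.3, 2.2, -0.5, 0.0]
t: 5.62
eef_pos: [569.1, -45.6, 156.8]
tcp_rot: [-3.141, 0.0, 0.318]
ft_force: [1.2, 0.1, -0.3]
opening: 0.002
grip_force: 0.0
t 5.6167 stand [ 41.6 137.3] tip z 137.8 F [ 1.2  0.1 -0.3] shift [-41.4, -37.9, 37.8, 0.2]
```

View pics/crop5.png

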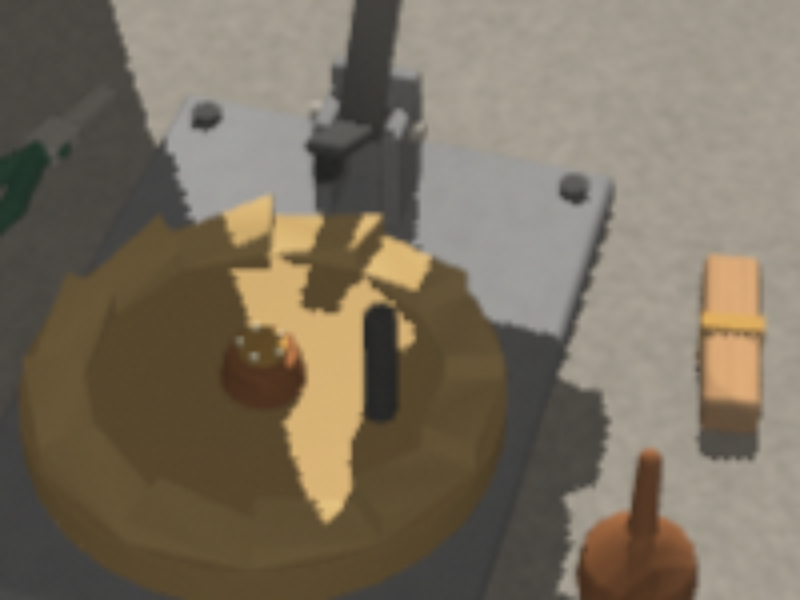

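The peg top is at image (315,308) and its base front at (315.5,334.5), so the wheel is at about -0.32 rad, still short. The finger is thinner than I assumed. I go back for about 7 mm more.

```bash
python3 -m crank '[[0,40,0,0,0],[0,80,0,0,0],[0,107,20,0,0],[0,107,55,0,0],[0,107,76,0,0],[0,107,76,0,0],[0,107,76,0,0]]'; python3 -c "
from h import *
go(43.5,3.5,62)"
```

```text
t: 6.25
eef_pos: [604.4, -153.1, 78.9]
tcp_rot: [-3.14, 0.002, 0.315]
ft_force: [1.2, 0.1, 1.5]
opening: 0.004
grip_force: 0.0
t 6.25 stand [42.  24.1] tip z 59.9 F [1.2 0.1 1.5] shift [1.5, 20.6, -2.1, 0.0]
```

```bash
python3 -m crank '[[0,7,-1,0,0],[0,13,-1,0,0],[0,17,-1,0,0],[0,20,-1,0,0],[0,20,-1,0,0],[0,20,-1,0,0]]'; python3 -c "
from h import *
go(43.5,3.5,62)"; python3 -m crank '[[0,-12,0,0,0],[0,-25,0,0,0],[0,-25,-30,0,0],[0,-40,-60,0,0],[0,-80,-75,0,0],[0,-120,-75,0,0],[0,-150,-75,0,0],[0,-150,-75,0,0]]'
python3 - <<'E'
from h import *
go(0,172,88)
S=env.read_camera("scene"); cv2.imwrite("pics/scene6.png",S["img"])
for f in("scene0","scene6"):
    g=cv2.imread(f"pics/{f}.png"); g=g.max(2).astype(float)
    m=(g<62).astype(np.uint8); w=np.zeros_like(m); w[293:345,306:326]=m[293:345,306:326]
    k,l,s,ce=cv2.connectedComponentsWithStats(w,connectivity=4); i=1+s[1:,4].argmax(); print(f,s[i],ce[i])
for a in(0,-.4,-.45,-.5,-.55,-.6):
    b=np.radians(15)+a; print(a,proj(S,wd(45*np.cos(b),45*np.sin(b),61)).round(1))
cv2.imwrite("pics/crop6.png",cv2.resize(S["img"][230:380,220:420],(800,600)))
E
```

```text
t: 6.75
eef_pos: [611.2, -172.7, 81.0]
tcp_rot: [3.141, -0.0, 0.314]
ft_force: [0.2, -0.5, -0.1]
opening: 0.005
grip_force: 0.0
t 6.75 stand [42.4  3.4] tip z 62.0 F [ 0.2 -0.5 -0.1] shift [1.1, -0.1, 0.0, 0.0]
t: 7.42
eef_pos: [562.0, -24.3, 156.1]
tcp_rot: [-3.14, 0.001, 0.319]
ft_force: [-0.1, 0.4, 0.0]
opening: 0.005
grip_force: 0.0
t 7.4167 stand [ 41.4 159.7] tip z 137.1 F [-0.1  0.4  0. ] shift [-41.3, -12.4, 49.1, 0.3]
scene0 [314 303   8  25 166] [316.92771084 314.56024096]
scene6 [309 310   8  29 217] [312.39170507 324.44700461]
0 [317.8 311.7]
-0.4 [314.8 320.8]
-0.45 [314.1 321.8]
-0.5 [313.3 322.9]
-0.55 [312.5 323.9]
-0.6 [311.5 324.9]
```

View pics/crop6.png

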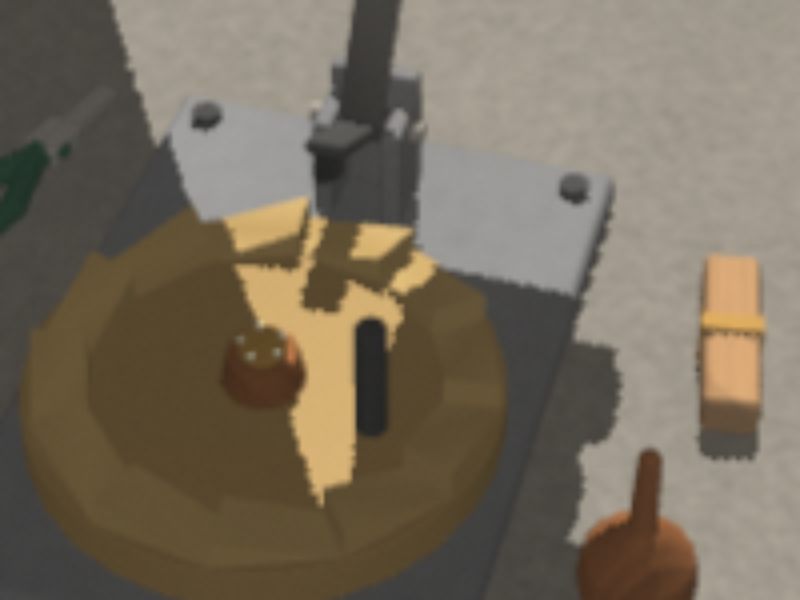

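The peg's base front has moved 11 px and its column -4.5 px from the start. Both give about -0.50 rad, which is inside the notch window. Now I move behind the horn and go down.

```bash
python3 -m crank '[[-20,-12,0,0,0],[-41,-14,0,0,0],[-41,-14,0,0,0],[-41,-14,20,0,0],[-41,-14,49,0,0],[-41,-14,49,0,0],[-41,-14,49,0,0]]'; python3 -c "
from h import *
go(0,130,87)"
```

```text
t: 8.05
eef_pos: [521.2, -29.2, 106.0]
tcp_rot: [-3.14, 0.002, 0.314]
ft_force: [0.0, 0.1, 0.4]
opening: 0.004
grip_force: 0.0
t 8.05 stand [  1.  167.7] tip z 87.0 F [0.  0.1 0.4] shift [-1.0, 37.7, -0.0, 0.0]
```

```bash
python3 -m crank '[[-1,8,0,0,0],[-1,15,0,0,0],[-1,22,0,0,0],[-1,28,0,0,0],[-1,34,0,0,0],[-1,37,0,0,0],[-1,37,0,0,0]]';python3 -m crank '[[0,1.5,0,0,0],[0,3,0,0,0],[0,3,0,0,0]]'; python3 -m crank '[[0,1,0,0,0],[0,2,0,0,0],[0,2,0,0,0]]';  python3 -c "
from h import *
go(0,125,87)"
```

```text
t: 8.63
eef_pos: [532.2, -65.4, 106.8]
tcp_rot: [3.141, -0.0, 0.314]
ft_force: [0.3, 0.4, 0.1]
opening: 0.007
grip_force: 0.0
t: 8.88
eef_pos: [532.7, -67.5, 106.5]
tcp_rot: [-3.142, 0.0, 0.315]
ft_force: [-0.6, -0.7, -0.7]
opening: 0.004
grip_force: 0.0
t: 9.13
eef_pos: [533.4, -69.4, 106.6]
tcp_rot: [-3.142, 0.0, 0.315]
ft_force: [-1.2, 0.5, -1.0]
opening: 0.007
grip_force: 0.3
t 9.1333 stand [  0.3 125.7] tip z 87.6 F [-1.2  0.5 -1. ] shift [-0.3, 0.7, 0.6, 0.0]
```

Small steps now, until the force rises at the stop.

```bash
for i in 1 2; do :; done; python3 -m crank '[[0,1,0,0,0],[0,1.5,0,0,0],[0,1.5,0,0,0]]'; python3 -m crank '[[0,1,0,0,0],[0,1.5,0,0,0],[0,1.5,0,0,0]]'
python3 - <<'E'
from h import *
go(0,122,87)
S=env.read_camera("scene")
cv2.imwrite("pics/crop7.png",cv2.resize(S["img"][200:350,220:420],(800,600)))
E
```

```text
t: 9.38
eef_pos: [533.7, -70.3, 106.5]
tcp_rot: [-3.141, 0.0, 0.315]
ft_force: [-0.9, 6.0, -0.6]
opening: 0.003
grip_force: 2.4
t: 9.63
eef_pos: [533.7, -70.7, 106.5]
tcp_rot: [-3.139, 0.001, 0.314]
ft_force: [-1.9, 14.3, 1.8]
opening: 0.006
grip_force: 6.9
t 9.6333 stand [1.000e-01 1.244e+02] tip z 87.5 F [-1.9 14.3  1.8] shift [-0.1, 2.4, 0.5, 0.0]
```

View pics/crop7.png

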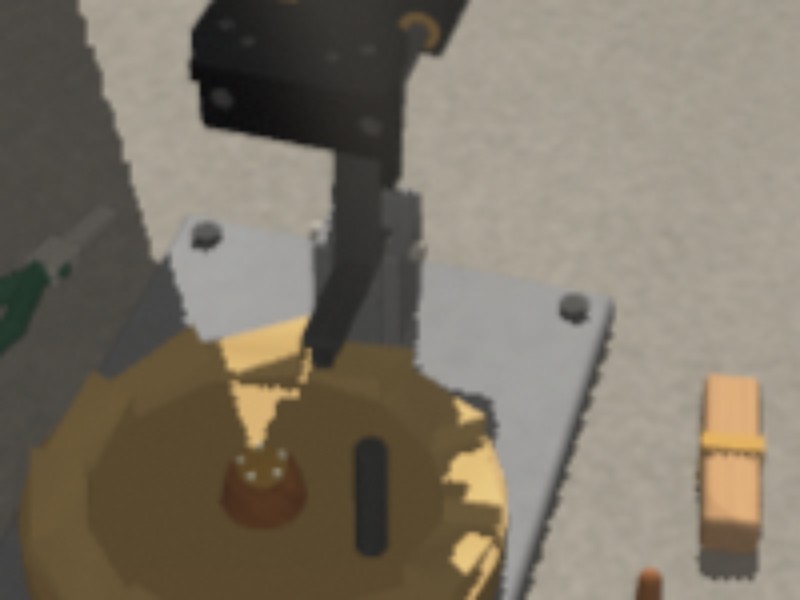

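The push stopped at the expected place (y = 124 mm against 125 predicted) with 14 N. The nose tip is at image (300,291), where it is predicted to be when home. I back off and check.

```bash
python3 -m crank '[[0,-10,0,0,0],[0,-30,0,0,0],[0,-40,-20,0,0],[0,-45,-55,0,0],[0,-80,-90,0,0],[0,-110,-100,0,0],[0,-110,-100,0,0],[0,-110,-100,0,0],[0,-110,-100,0,0]]'
python3 - <<'E'
from h import *
go(0,122,87)
S=env.read_camera("scene")
im=np.hstack([cv2.resize(x[225:350,240:365],(400,400),interpolation=cv2.INTER_CUBIC) for x in(cv2.imread("pics/scene0.png"),S["img"])])
cv2.imwrite("pics/crop8.png",im)
E
```

```text
t: 10.43
eef_pos: [500.3, 32.3, 206.4]
tcp_rot: [3.141, -0.0, 0.315]
ft_force: [-0.4, -0.2, 0.4]
opening: 0.007
grip_force: 0.0
t 10.4333 stand [2.000e-01 2.326e+02] tip z 187.4 F [-0.4 -0.2  0.4] shift [-0.4, 110.6, 100.4, 0.1]
```

View pics/crop8.png

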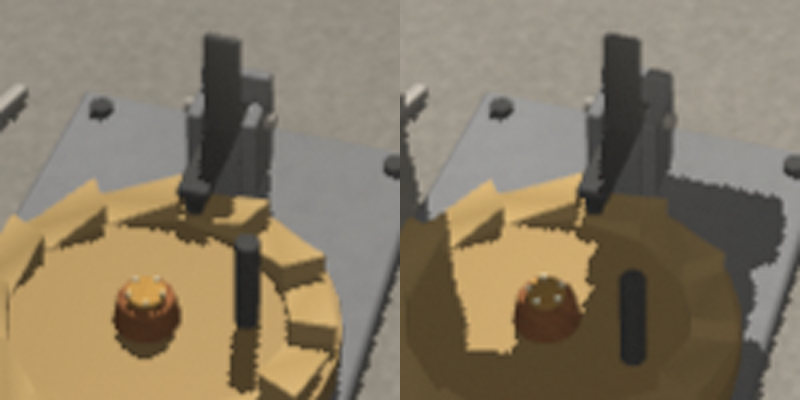

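The left half is the start and the right half is now. The horn top (222,36 against 622,36) and the nose (195,212 against 595,212) are in the same places, and the teeth at the upper left line up with the start picture. The peg has moved down by one notch, so I hand the job in.

```bash
python3 -c "
from cell import env
print(env.job_done())"
```

```text
the job is handed in; nothing more can be done
None
```

I lifted the pawl, pushed the wheel back one notch (about -0.50 rad by camera, against a target of -0.524), pressed the pawl home and handed the job in with the arm clear; the hand-in gave no verdict.

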